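Inspect a bearing seat through a loupe at focal height

ROBOT

A 6-joint arm with a two-finger parallel gripper is mounted at the origin on the work surface. World frame = base frame: x ahead of the robot, y to its left, z up, the work surface at z = 0. Lengths are in m, angles in rad, forces in N, time in s.
With the tool pointing down it reaches from about 0.3 to 0.775 m from the base axis. Payload 14.6 kg.
Tool frame: the origin (TCP) lies midway between the tips of the shut fingers; the grasp point (between the pads) lies 19 mm behind it (grasp_offset is the distance from the TCP to the grasp point, in m); z points along the fingers, y is the line along which they close (so a half turn about z gives the same grasp; the last joint's range is limited). The gripper opens to 94 mm and grips with 3 to 60 N. Pads are 16 mm wide; open, the fingers measure 119 mm over their backs; the gripper's body (75 mm by 177 mm) begins 78 mm behind the grasp point.
Start: joints at [-1.253, 0.3, 1.521, -0, 1.321, -0.067], TCP at [0.206, -0.51, 0.205] pointing down, gripper open.
Joint ranges: [-3.03, 3.03], [-0.79, 2.21], [0.23, 2.52], [-1.04, 4.18], [0, 3.07], [-2.55, 2.55]. Speed limits (rad/s): [2.22, 2.22, 2.57, 3.14, 3.14, 3.14].

INTERFACE

Orientations are given as [roll, pitch, yaw] about the fixed x, y, z axes, in that order (R = Rz(yaw) Ry(pitch) Rx(roll)).
In Python, from station import * gives the robot as it stands. The module is installed in compiled form; this text tells all that it offers.
- The arm moves only by the tool send_rows, never from a script. Its argument "rows" is a list of rows, each an object of numbers: "dx", "dy", "dz": the shift along the tool's x, y, z in mm; "roll": the turn about the tool's z in degrees; "jaw": the closure, from -1 (fully open) to 1 (shut). In form: [{"dx": .., "dy": .., "dz": .., "roll": .., "jaw": ..}, ...]. A call has 1 to 12 rows; each row shifts and turns the commanded pose from where the row before left it, along the tool's axes as they then stand; what a row does not reach is not made up. A row lasts 1/12 s, in which the tool goes at most 41.7 mm and 7.16 degrees, less where a joint would pass 70% of its speed; a pose out of reach is approached as far as the arm can. A call is refused whole if a number of a shift passes 41.7 or a number of a turn 7.16, either way. A call with a gripper value outside its range is refused whole. The fingers move at their own pace and stop on an object; "force" is the grip in N (left out, the last holds). Time passes only in rows, so rows that do not move let the fingers close. It gives the time, the measured TCP pose, the force, the opening and the grip force at its end, in the units of the state.
- get_obs(): the state, without advancing time (a new reading comes with each control period).
- camera(name): name is "scene" or "top" or "wrist"; returns a dict with "frame" (480x640x3 uint8, red, green, blue), "z_map" (480x640 float32, m along the optical axis (not along the pixel's ray), 0 where there is no reading), "camera_matrix" (3x3 intrinsics, pixels), "rvec" (rotation vector, rad) and "tvec" (3), from world to camera coordinates, as OpenCV has them. Camera axes: x right, y down, z forward; pixel columns grow to the right and rows downward; lengths in m; the calibration is good to about 2 mm. The wrist camera is an equidistant fisheye: a pixel r from the principal point sees the ray r / f radians off the axis. A picture is of the moment at which its call begins.
- hand_in(): hands the job in; it is judged then, once.
The state is a dict: "time_s": time; "qpos": joint angles; "joint_vel": joint speeds; "tau": joint torques, N m; "ee_pos": TCP position; "eef_rot": TCP orientation; "force": force on the tool from outside, world axes, zero at the start; "moment": the same for the moment, N m; "grip_width": finger opening in m; "grip_force": force on a finger pad.
Only numpy, scipy, OpenCV 4.12 (cv2) and the standard library are available. Lean on these libraries where they do the work, as an engineer would, in place of code of your own. Each camera call takes 0.05 s, during which the arm holds its last target. There are 200 camera calls.

TASK

The bearing lying over the bore of the round flange is worn out: drop it into the open crate. Then take the loupe by its handle and hold it level, its lens centred over the flange's bore and at the height marked by the tip of the gauge's pointer, and finish there still holding it steady in mid-air, touching nothing else with it. Leave the pointer's setting, the spare bearing, the wrench and the bolt as they are.

Things in the scene. Friction and masses are not known exactly. Their poses are not given: they have to be found in the camera images.
- flange: Round aluminium cover flange, fixed, lying flat on the bench: 150 mm diameter, 25 mm thick, with a 36 mm through bore in its middle and eight dark bolt holes near its edge. Origin at the centre of its underside, z up.
- bore (a point): Centre of the flange's bore at the level of its top face, 25 mm above the bench.
- race: The worn roller bearing: a loose steel ring with dark rollers, 56 mm outside diameter, 40 mm hole, 20 mm high, 100 to 210 g, lying flat on top of the flange over its bore (within 6 mm of centre). Origin at the centre of its underside.
- race_center (a point): Centre of the worn bearing, 10 mm above its underside when it lies flat.
- crate: Open grey plastic parts crate, fixed, to the left or the right of the flange: 170 mm (its x) by 140 mm (its y), 65 mm high, walls and floor 5 mm thick. Origin at the centre of its underside, z up.
- loupe: Loose reading loupe, 80 to 120 g, lying flat on the bench on the side of the flange that the crate is not. A black round frame 72 mm in diameter and 14 mm high with a 62 mm glass lens, and a straight dark wooden handle 20 mm wide (its y) and 24 mm high that runs along its -x from 43 to 135 mm from the lens centre (a thin steel neck between). Origin at the underside of the loupe below the lens centre, z up out of the lens; frame and handle share one flat underside.
- lens (a point): Centre of the loupe's lens, 7 mm above the loupe's underside; the lens height is measured here.
- grip (a point): A good place to grip the handle, across its 20 mm width: 70 mm from the lens centre along the loupe's -x, 12 mm above the underside. The centre of mass is nearer the lens than this.
- gauge: Fixed height gauge standing beside the flange on the side away from the robot: round dark steel foot 60 mm in diameter, 12 mm steel column 223 mm high, its axis about 140 mm from the bore. Origin at the centre of its underside; its -x points about towards the bore.
- pointer_tip (a point): Tip of the gauge's flat brass pointer (6 mm wide, 5 mm thick), at its mid-thickness, 45 mm from the column axis towards the flange. It marks the focal height, 95 to 155 mm above the bench. The pointer is clamped by friction and slides up or down if pushed hard.
- bearing: Spare bearing, a loose plain steel ring of 72 mm outside diameter, 40 mm hole, 18 mm high, lying on the bench at the far left. Leave it. Origin at the centre of its underside.
- wrench: Loose steel wrench, 160 mm long, lying on the bench at the far right. Leave it. Origin at the middle of its length, on its underside.
- bolt: Loose hexagon bolt standing on its 24 mm wide, 10 mm thick head between robot and flange, 45 mm high, 16 mm shank. Leave it. Origin at the centre of its underside.
Not all that is in view belongs to the job. What is meant by the loupe is not blue, and is the smaller of those in its own colour.

How it is judged:
On the way, in this order (a step that is already met when the one before it is completed fails the run):
1. the worn bearing lies in the crate, let go (x of race_center in the frame of crate between -0.08 and 0.08 m and y of race_center in the frame of crate between -0.065 and 0.065 m and z of race_center in the frame of crate between 0 and 0.05 m and linear speed of race below 0.03 m/s and contact force between race and the fingers below 0.1 N), for 0.2 s.
2. the loupe is lifted clear of the bench in the fingers (height (world z) of loupe above 0.04 m and contact force between loupe and the fingers above 1 N), for 0.2 s.
At the end, for the whole second after the job is handed in: The worn bearing rests in the crate, let go. The fingers hold the loupe and nothing else touches it: lens centre within 12 mm of the bore's axis and within 8 mm of the pointer tip's height, loupe level within 0.12 rad (7 degrees), right way up and still (all of step 1 and horizontal distance between lens and bore below 0.012 m and z of lens in the frame of pointer_tip between -0.008 and 0.008 m and angle between loupe's own z axis and vertical below 0.12 rad and linear speed of loupe below 0.02 m/s and angular speed of loupe below 0.15 rad/s and contact force between loupe and the fingers above 1 N and contact force between loupe and flange below 0.1 N and contact force between loupe and gauge below 0.1 N and contact force between loupe and crate below 0.1 N and contact force between loupe and race below 0.1 N and contact force between loupe and bearing below 0.1 N and contact force between loupe and wrench below 0.1 N and contact force between loupe and bolt below 0.1 N); the arm keeps its last pose, push and grip.
It fails at once if the gauge's pointer is shifted by more than 5 mm (distance of pointer_tip from where it was at the start of the episode above 0.005 m).
It fails at once if the spare bearing is moved by more than 15 mm (distance of bearing from where it was at the start of the episode above 0.015 m).
It fails at once if the wrench is moved by more than 15 mm (distance of wrench from where it was at the start of the episode above 0.015 m).
It fails at once if the bolt is moved by more than 15 mm (distance of bolt from where it was at the start of the episode above 0.015 m).
It also fails if it takes over 58 s, if anything falls off the work surface, if the arm or the gripper's body presses on something with over 40 N, if the wrist force passes 120 N, or if a joint passes its speed limit or range.

## Working session

There is one attempt and no reset: what is moved stays moved. The work goes in short steps, Python scripts to look and compute and a tool call to move; the robot and the scene stay as the last step left them, time stands still between calls to the robot, and variables do not carry over. Pictures are saved under pics/ and viewed, at most 10 in all, crops included, and the job is handed in when it is done.

Besides the shell and the picture viewer there is one more tool, called after "Emit:" by a JSON object that holds its "api" and its "payload". send_rows: Moves the arm, as the interface text tells. Its arguments: {"type":"object","properties":{"rows":{"type":"array"},"force":{"type":"number"}},"required":["rows"]}

```bash
mkdir -p pics; cat > h.py <<'E'
import numpy as np, cv2
from station import *
def cam(n):
    c=camera(n); c['R']=cv2.Rodrigues(np.array(c['rvec'],float))[0]; c['t']=np.array(c['tvec'],float).ravel(); return c
def save(c,name,crop=None,s=1):
    im=c['frame'][:,:,::-1]
    if crop: x0,y0,x1,y1=crop; im=im[y0:y1,x0:x1]
    cv2.imwrite('pics/'+name,cv2.resize(im,None,fx=s,fy=s,interpolation=cv2.INTER_CUBIC))
def pts(c):
    K=c['camera_matrix'];z=c['z_map'];v,u=np.mgrid[:480,:640]
    P=np.stack([(u-K[0,2])/K[0,0]*z,(v-K[1,2])/K[1,1]*z,z],-1)
    return (P-c['t'])@c['R']
def ray(c,u,v,h):
    K=c['camera_matrix'];d=c['R'].T@np.array([(u-K[0,2])/K[0,0],(v-K[1,2])/K[1,1],1]);o=-c['R'].T@c['t']
    return o+d*(h-o[2])/d[2]
E
python3 - <<'E'
from h import *
import pickle
a=cam('top');b=cam('scene');pickle.dump((a,b),open('c.pkl','wb'))
save(a,'top.png');save(b,'scene.png')
for c in(a,b):print(-c['R'].T@c['t'],c['R'][2])
print(get_obs())
E
```

```text
[0.46053865 0.01746549 1.38686535] [ 0.07211099  0.02194697 -0.99715512]
[ 0.93737373 -0.38874158  0.98671674] [-0.3703941   0.40892998 -0.83401708]
{'time_s': 0.1, 'qpos': array([-1.25263220e+00,  3.00401485e-01,  1.52150893e+00,  1.87295951e-05,
        1.32068124e+00, -6.66151679e-02]), 'joint_vel': array([ 0.00010029, -0.00131229, -0.00152162, -0.00017242,  0.00099534,
       -0.00023659]), 'tau': array([ 1.44274949e-03, -5.32648516e+01, -3.53283012e+01,  7.10045197e-02,
        2.35166081e-02, -4.26889824e-05]), 'ee_pos': array([ 0.20636818, -0.50957167,  0.20495503]), 'eef_rot': array([-3.14059707e+00, -8.46014940e-05,  3.84774609e-01]), 'force': array([ 0.56382193, -0.24245434, -1.02132123]), 'moment': array([0.06389346, 0.03275858, 0.01555494]), 'grip_force': 0.0, 'grip_width': 0.09453811709528843}
```

View pics/top.png

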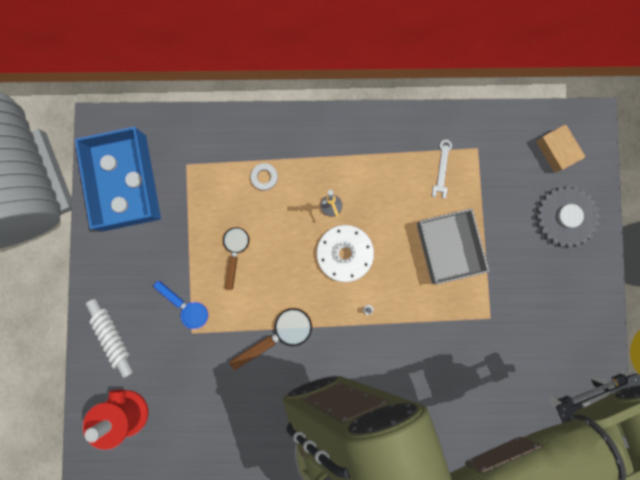

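View pics/scene.png

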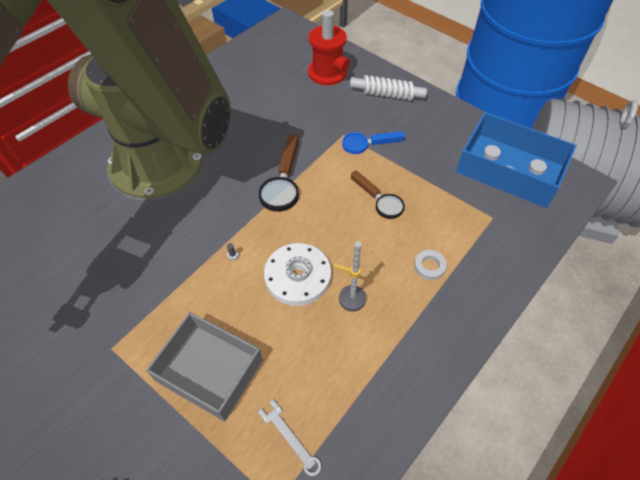

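Top picture: flange (345,253) with the worn bearing on it, crate (452,247), gauge (331,205), spare bearing (264,177), wrench (442,168), bolt (368,310). There are three loupe candidates: small brown (236,240), large brown (293,327) and blue (193,315). The small brown one fits, since it isn't blue and is the smaller of the two brown ones. The scene picture shows the same layout, with the pointer tip near (335,267).

```bash
python3 - <<'E'
from h import *
import pickle
a,b=pickle.load(open('c.pkl','rb'))
save(a,'loupecrop.png',(140,210,340,380),4)
P=pts(a);Q=pts(b);v,u=np.mgrid[:480,:640]
def near(P,cx,cy,r):return np.hypot(P[...,0]-cx,P[...,1]-cy)<r
def circ(c,m,name,h):
    cs,_=cv2.findContours(m.astype(np.uint8),0,2);k=max(cs,key=cv2.contourArea)[:,0]
    W=np.array([ray(c,x,y,h)[:2] for x,y in k],np.float32);print(name,cv2.minEnclosingCircle(W),W.mean(0),cv2.fitEllipse(W))
for c,P_,n in((a,P,'top'),(b,Q,'scene')):
    z=P_[...,2]
    f=ray(a,345,253,.025); 
    circ(c,near(P_,f[0],f[1],.1)&(z>.018)&(z<.08)&(c['frame'].min(2)>60),n+' flange',.025)
    circ(c,near(P_,f[0],f[1],.045)&(z>.037)&(z<.06),n+' race',.045)
    l=ray(a,236,240,.01)
    hs=cv2.cvtColor(c['frame'],cv2.COLOR_RGB2HSV)
    m=near(P_,l[0],l[1],.05)
    dark=m&(hs[...,2]<70); circ(c,dark,n+' lens frame',.012)
    # brown handle
    hm=near(P_,l[0]-.08,l[1],.08)&(hs[...,2]<130)&(hs[...,0]<15)&(hs[...,1]>90)
    ys,xs=np.nonzero(hm);W=np.array([ray(c,x,y,.022)[:2] for x,y in zip(xs,ys)],np.float32)
    print(n,'handle',len(W),cv2.minAreaRect(W),W.mean(0))
    cr=ray(a,452,247,.05)
    m=near(P_,cr[0],cr[1],.14)&(z>.055)&(z<.08)
    W=P_[m][:,:2].astype(np.float32);print(n,'crate',len(W),cv2.minAreaRect(W))
    # gauge stuff high
    g=near(P_,f[0]+.1,f[1]+.03,.09)&(z>.085)
    W=P_[g];print(n,'gauge',len(W),W[:, 2].max() if len(W) else 0)
    ym=near(P_,f[0]+.1,f[1]+.03,.11)&(hs[...,0]>15)&(hs[...,0]<32)&(hs[...,1]>150)&(z>.07)
    W=P_[ym];print(n,'pointer',len(W),W.min(0) if len(W) else 0,np.median(W,0) if len(W) else 0, [ (x,y,P_[y,x].round(3)) for y,x in zip(*np.nonzero(ym))][:12])
E
```

```text
top flange ((0.5215550661087036, -0.006724480539560318), 0.07485419511795044) [ 0.5250756  -0.00707527] ((0.5214444398880005, -0.006657337304204702), (0.14680875837802887, 0.1472441852092743), 133.96890258789062)
top race ((0.5235381722450256, -0.005540486425161362), 0.028053393587470055) [ 0.5198143  -0.00815996] ((0.523542046546936, -0.005813547410070896), (0.05330328270792961, 0.05388496816158295), 48.597930908203125)Traceback (most recent call last):
  File "<stdin>", line 18, in <module>
  File "<stdin>", line 8, in circ
ValueError: max() iterable argument is empty
```

View pics/loupecrop.png

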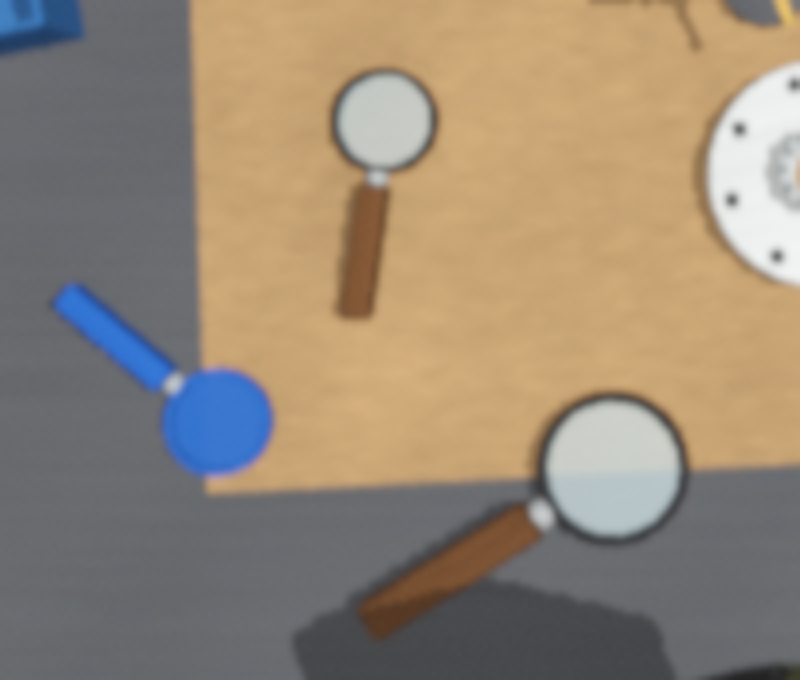

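The crop confirms it: the small brown loupe has its lens at top-view pixel (236,240) and its handle runs down to (228,288). It is the smaller of the two brown ones (about 26 px across against 37 px).

```bash
python3 - <<'E'
from h import *
import pickle
a,b=pickle.load(open('c.pkl','rb'))
def near(P,cx,cy,r):return np.hypot(P[...,0]-cx,P[...,1]-cy)<r
def circ(c,m,name,h):
    cs,_=cv2.findContours(m.astype(np.uint8),0,2)
    if not cs: print(name,'none');return
    k=max(cs,key=cv2.contourArea)[:,0]
    W=np.array([ray(c,x,y,h)[:2] for x,y in k],np.float32);print(name,cv2.minEnclosingCircle(W),cv2.fitEllipse(W)[:2])
f=ray(a,345,253,.025);l=ray(a,236,240,.01);cr=ray(a,452,247,.05);print(l)
for c,n in((a,'top'),(b,'scene')):
    P_=pts(c);z=P_[...,2]
    hs=cv2.cvtColor(c['frame'],cv2.COLOR_RGB2HSV)
    circ(c,near(P_,f[0],f[1],.1)&(z>.015)&(z<.08)&(hs[...,1]<60),n+' flange',.025)
    circ(c,near(P_,f[0],f[1],.045)&(z>.037)&(z<.06),n+' race',.045)
    circ(c,near(P_,l[0],l[1],.042)&((hs[...,1]<80)|(hs[...,2]<80)),n+' lens',.012)
    hm=near(P_,l[0]-.09,l[1],.07)&(hs[...,2]<150)&(hs[...,0]<15)&(hs[...,1]>90)
    ys,xs=np.nonzero(hm);W=np.array([ray(c,x,y,.022)[:2] for x,y in zip(xs,ys)],np.float32)
    if len(W):print(n,'handle',len(W),cv2.minAreaRect(W),W.mean(0))
    W=P_[near(P_,cr[0],cr[1],.14)&(z>.055)&(z<.08)][:,:2].astype(np.float32);print(n,'crate',len(W),cv2.minAreaRect(W))
    ym=near(P_,f[0]+.1,f[1]+.03,.11)&(hs[...,0]>15)&(hs[...,0]<32)&(hs[...,1]>130)&(z>.07)
    W=P_[ym];print(n,'pointer',len(W),[ (x,y,P_[y,x].round(3).tolist()) for y,x in zip(*np.nonzero(ym))][:40:2])
    W=P_[near(P_,f[0]+.1,f[1]+.03,.09)&(z>.19)];print(n,'column',W.mean(0) if len(W) else 0)
save(b,'ptr.png',(290,220,410,320),6)
E
```

```text
[0.55757892 0.28709544 0.01      ]
top flange ((0.5215550661087036, -0.006724480539560318), 0.07485419511795044) ((0.5214444398880005, -0.006657337304204702), (0.14680875837802887, 0.1472441852092743))
top race ((0.5235381722450256, -0.005540486425161362), 0.028053393587470055) ((0.523542046546936, -0.005813547410070896), (0.05330328270792961, 0.05388496816158295))
top lens ((0.5544024109840393, 0.2882677912712097), 0.03857602924108505) ((0.5567989349365234, 0.2881617844104767), (0.06612455099821091, 0.07185172289609909))
top handle 236 ((0.470614492893219, 0.2984945774078369), (0.019930679351091385, 0.08608535677194595), 83.12482452392578) [0.47013664 0.29843745]
top crate 590 ((0.5372934341430664, -0.2859625518321991), (0.16999273002147675, 0.14121919870376587), 13.415973663330078)
top pointer 27 [(np.int64(328), np.int64(200), [0.647, 0.036, 0.13]), (np.int64(328), np.int64(201), [0.645, 0.036, 0.128]), (np.int64(330), np.int64(201), [0.646, 0.031, 0.126]), (np.int64(332), np.int64(201), [0.644, 0.026, 0.134]), (np.int64(328), np.int64(202), [0.644, 0.036, 0.121]), (np.int64(330),
[... 1757 characters left out ...]
.int64(334), np.int64(267), [0.613, 0.011, 0.122]), (np.int64(336), np.int64(267), [0.617, 0.012, 0.125]), (np.int64(338), np.int64(267), [0.62, 0.014, 0.125]), (np.int64(340), np.int64(267), [0.624, 0.017, 0.126]), (np.int64(342), np.int64(267), [0.626, 0.02, 0.124]), (np.int64(344), np.int64(267), [0.63, 0.021, 0.128]), (np.int64(337), np.int64(268), [0.619, 0.013, 0.122]), (np.int64(339), np.int64(268), [0.622, 0.015, 0.122]), (np.int64(341), np.int64(268), [0.626, 0.017, 0.124]), (np.int64(343), np.int64(268), [0.63, 0.019, 0.127]), (np.int64(345), np.int64(268), [0.632, 0.023, 0.124]), (np.int64(347), np.int64(268), [0.635, 0.025, 0.124])]
scene column [0.65427238 0.02731433 0.21219752]
```

View pics/ptr.png

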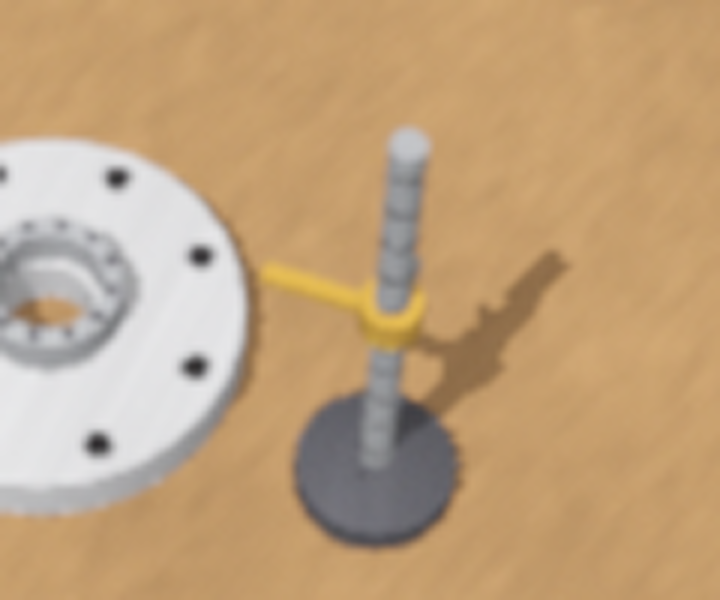

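Measured: bore (0.522,-0.007), race (0.524,-0.006), crate (0.538,-0.286), lens (0.557,0.287) with loupe yaw about -7°, pointer tip height about 0.122. All of these match the given sizes. First I turn the tool to yaw 0 and travel to the race.

Emit:
{"api": "send_rows", "payload": {"rows": [{"roll": 5.5, "jaw": -1}, {"roll": 5.5, "jaw": -1}, {"roll": 5.5, "jaw": -1}, {"roll": 5.5, "jaw": -1}, {"dx": 20, "dy": -30, "jaw": -1}, {"dx": 20, "dy": -30, "jaw": -1}, {"dx": 20, "dy": -30, "jaw": -1}, {"dx": 20, "dy": -30, "jaw": -1}, {"dx": 20, "dy": -30, "jaw": -1}, {"dx": 20, "dy": -30, "jaw": -1}, {"dx": 20, "dy": -30, "jaw": -1}, {"dx": 20, "dy": -30, "jaw": -1}], "force": 30}}

```text
invalid input at $.rows[0]: expected keys dx, dy, dz, roll, jaw
```

Emit:
{"api": "send_rows", "payload": {"rows": [{"dx": 0, "dy": 0, "dz": 0, "roll": 5.5, "jaw": -1}, {"dx": 0, "dy": 0, "dz": 0, "roll": 5.5, "jaw": -1}, {"dx": 0, "dy": 0, "dz": 0, "roll": 5.5, "jaw": -1}, {"dx": 0, "dy": 0, "dz": 0, "roll": 5.5, "jaw": -1}, {"dx": 20, "dy": -30, "dz": 0, "roll": 0, "jaw": -1}, {"dx": 20, "dy": -30, "dz": 0, "roll": 0, "jaw": -1}, {"dx": 20, "dy": -30, "dz": 0, "roll": 0, "jaw": -1}, {"dx": 20, "dy": -30, "dz": 0, "roll": 0, "jaw": -1}, {"dx": 20, "dy": -30, "dz": 0, "roll": 0, "jaw": -1}, {"dx": 20, "dy": -30, "dz": 0, "roll": 0, "jaw": -1}, {"dx": 20, "dy": -30, "dz": 0, "roll": 0, "jaw": -1}, {"dx": 20, "dy": -30, "dz": 0, "roll": 0, "jaw": -1}], "force": 30}}

```text
time_s: 1.1
ee_pos: [0.3668, -0.268, 0.2054]
eef_rot: [-3.141, 0.0, 0.001]
force: [-0.6, -0.6, -0.3]
grip_width: 0.094
grip_force: 0.0
```

Emit:
{"api": "send_rows", "payload": {"rows": [{"dx": 20, "dy": -33, "dz": 0, "roll": 0, "jaw": -1}, {"dx": 20, "dy": -33, "dz": 0, "roll": 0, "jaw": -1}, {"dx": 20, "dy": -33, "dz": 0, "roll": 0, "jaw": -1}, {"dx": 20, "dy": -33, "dz": 0, "roll": 0, "jaw": -1}, {"dx": 20, "dy": -33, "dz": 0, "roll": 0, "jaw": -1}, {"dx": 20, "dy": -33, "dz": 0, "roll": 0, "jaw": -1}, {"dx": 20, "dy": -33, "dz": 0, "roll": 0, "jaw": -1}, {"dx": 17, "dy": -31, "dz": 0, "roll": 0, "jaw": -1}, {"dx": 0, "dy": 0, "dz": 30, "roll": 0, "jaw": -1}, {"dx": 0, "dy": 0, "dz": 30, "roll": 0, "jaw": -1}, {"dx": 0, "dy": 0, "dz": 30, "roll": 0, "jaw": -1}, {"dx": 0, "dy": 0, "dz": 30, "roll": 0, "jaw": -1}]}}

```text
time_s: 2.1
ee_pos: [0.5227, -0.0072, 0.0839]
eef_rot: [3.142, 0.0, 0.001]
force: [-0.0, 0.1, 0.6]
grip_width: 0.0939
grip_force: 0.0
```

```bash
python3 - <<'E'
from h import *
c=cam('wrist');save(c,'w1.png');print(get_obs()['ee_pos'])
import pickle
a,b=pickle.load(open('c.pkl','rb'))
# tip by two views
def rd(c,u,v):
    p=ray(c,u,v,0);o=-c['R'].T@c['t'];d=p-o;return o,d/np.linalg.norm(d)
for ut in((337.5,215.5),(337.5,217)):
  for us in((334,265.5),):
    o1,d1=rd(a,*ut);o2,d2=rd(b,*us);s=np.linalg.lstsq(np.c_[d1,-d2],o2-o1,rcond=None)[0];print(o1+s[0]*d1,o2+s[1]*d2)
E
```

```text
[ 0.52001949 -0.00712542  0.07831703]
[0.60981338 0.01287726 0.12131816] [0.61049314 0.01359637 0.12139573]
[0.60654743 0.01287663 0.11714641] [0.60899056 0.01544582 0.11741807]
```

View pics/w1.png

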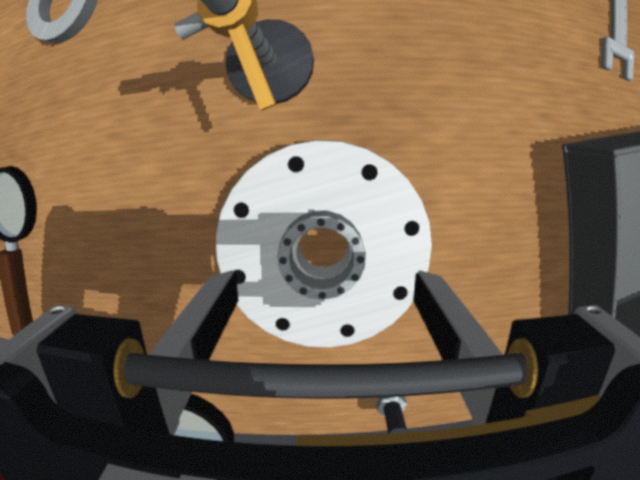

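The wrist view shows the race at about (322,255), between the open fingers at (237,280) and (423,280). The pointer tip at (265,105) is well clear. Triangulation puts the tip surface at about 0.12, consistent with the depth reading. Next I descend and grip.

Emit:
{"api": "send_rows", "payload": {"rows": [{"dx": 4, "dy": -1, "dz": 16, "roll": 0, "jaw": -1}, {"dx": 0, "dy": 0, "dz": 16, "roll": 0, "jaw": -1}, {"dx": 0, "dy": 0, "dz": 15, "roll": 0, "jaw": -1}, {"dx": 0, "dy": 0, "dz": 0, "roll": 0, "jaw": -1}, {"dx": 0, "dy": 0, "dz": 0, "roll": 0, "jaw": 1}, {"dx": 0, "dy": 0, "dz": 0, "roll": 0, "jaw": 1}, {"dx": 0, "dy": 0, "dz": 0, "roll": 0, "jaw": 1}, {"dx": 0, "dy": 0, "dz": 0, "roll": 0, "jaw": 1}, {"dx": 0, "dy": 0, "dz": 0, "roll": 0, "jaw": 1}, {"dx": 0, "dy": 0, "dz": 0, "roll": 0, "jaw": 1}]}}

```text
time_s: 2.98
ee_pos: [0.5272, -0.0064, 0.0389]
eef_rot: [-3.141, -0.001, 0.001]
force: [0.6, 0.7, 1.4]
grip_width: 0.0573
grip_force: 0.8
```

Contact has only just been made, and the tips are at 0.039, so the overlap is shallow. I reopen and go 9 mm lower.

Emit:
{"api": "send_rows", "payload": {"rows": [{"dx": 0, "dy": 0, "dz": 0, "roll": 0, "jaw": -0.5}, {"dx": -3, "dy": 0, "dz": 0, "roll": 0, "jaw": -0.5}, {"dx": 0, "dy": 0, "dz": 9, "roll": 0, "jaw": -0.5}, {"dx": 0, "dy": 0, "dz": 0, "roll": 0, "jaw": -0.5}, {"dx": 0, "dy": 0, "dz": 0, "roll": 0, "jaw": 1}, {"dx": 0, "dy": 0, "dz": 0, "roll": 0, "jaw": 1}, {"dx": 0, "dy": 0, "dz": 0, "roll": 0, "jaw": 1}, {"dx": 0, "dy": 0, "dz": 0, "roll": 0, "jaw": 1}]}}

```text
time_s: 3.65
ee_pos: [0.524, -0.0065, 0.0295]
eef_rot: [-3.142, 0.0, 0.001]
force: [-0.0, -0.6, -0.4]
grip_width: 0.056
grip_force: 30.0
```

Emit:
{"api": "send_rows", "payload": {"rows": [{"dx": 0, "dy": 0, "dz": -25, "roll": 0, "jaw": 1}, {"dx": 0, "dy": 0, "dz": -30, "roll": 0, "jaw": 1}, {"dx": 0, "dy": 0, "dz": -30, "roll": 0, "jaw": 1}, {"dx": 0, "dy": 0, "dz": -25, "roll": 0, "jaw": 1}, {"dx": 2, "dy": 35, "dz": 0, "roll": 0, "jaw": 1}, {"dx": 2, "dy": 35, "dz": 0, "roll": 0, "jaw": 1}, {"dx": 2, "dy": 35, "dz": 0, "roll": 0, "jaw": 1}, {"dx": 2, "dy": 35, "dz": 0, "roll": 0, "jaw": 1}, {"dx": 2, "dy": 35, "dz": 0, "roll": 0, "jaw": 1}, {"dx": 2, "dy": 35, "dz": 0, "roll": 0, "jaw": 1}, {"dx": 1, "dy": 35, "dz": 0, "roll": 0, "jaw": 1}, {"dx": 1, "dy": 35, "dz": 0, "roll": 0, "jaw": 1}]}}

```text
time_s: 4.65
ee_pos: [0.538, -0.2883, 0.1394]
eef_rot: [-3.142, 0.0, 0.001]
force: [-0.2, -0.6, -1.7]
grip_width: 0.0558
grip_force: 30.0
```

Force and width show the race is still held. I lower it into the crate to about TCP z 0.022 and open partway.

Emit:
{"api": "send_rows", "payload": {"rows": [{"dx": 0, "dy": 0, "dz": 30, "roll": 0, "jaw": 1}, {"dx": 0, "dy": 0, "dz": 30, "roll": 0, "jaw": 1}, {"dx": 0, "dy": 0, "dz": 30, "roll": 0, "jaw": 1}, {"dx": 0, "dy": 0, "dz": 20, "roll": 0, "jaw": 1}, {"dx": 0, "dy": 0, "dz": 6, "roll": 0, "jaw": 1}, {"dx": 0, "dy": 0, "dz": 0, "roll": 0, "jaw": 1}, {"dx": 0, "dy": 0, "dz": 0, "roll": 0, "jaw": -0.45}, {"dx": 0, "dy": 0, "dz": 0, "roll": 0, "jaw": -0.45}, {"dx": 0, "dy": 0, "dz": 0, "roll": 0, "jaw": -0.45}, {"dx": 0, "dy": 0, "dz": 0, "roll": 0, "jaw": -0.45}, {"dx": 0, "dy": 0, "dz": 0, "roll": 0, "jaw": -0.45}]}}

```text
time_s: 5.57
ee_pos: [0.5386, -0.2867, 0.0243]
eef_rot: [3.141, -0.001, 0.001]
force: [0.6, 0.1, 0.9]
grip_width: 0.0682
grip_force: 0.0
```

Emit:
{"api": "send_rows", "payload": {"rows": [{"dx": 0, "dy": 0, "dz": -20, "roll": 0, "jaw": -0.45}, {"dx": 0, "dy": 0, "dz": -36, "roll": 0, "jaw": -0.45}, {"dx": 0, "dy": 0, "dz": -35, "roll": 0, "jaw": -0.45}, {"dx": 0, "dy": 0, "dz": -35, "roll": 0, "jaw": -0.45}, {"dx": -3, "dy": -36, "dz": 0, "roll": 0, "jaw": -0.45}, {"dx": -3, "dy": -36, "dz": 0, "roll": 0, "jaw": -0.45}, {"dx": -3, "dy": -36, "dz": 0, "roll": 0, "jaw": -0.45}, {"dx": -3, "dy": -36, "dz": 0, "roll": 0, "jaw": -0.45}, {"dx": -3, "dy": -36, "dz": 0, "roll": 0, "jaw": -0.45}, {"dx": -3, "dy": -36, "dz": 0, "roll": 0, "jaw": -0.45}, {"dx": -3, "dy": -36, "dz": 0, "roll": 0, "jaw": -0.45}, {"dx": -3, "dy": -36, "dz": 0, "roll": 0, "jaw": -0.45}]}}

```text
time_s: 6.57
ee_pos: [0.5136, 0.0031, 0.15]
eef_rot: [3.142, -0.001, 0.001]
force: [0.4, 0.3, 0.5]
grip_width: 0.068
grip_force: 0.0
```

Emit:
{"api": "send_rows", "payload": {"rows": [{"dx": -3, "dy": -36, "dz": 0, "roll": 0, "jaw": -0.45}, {"dx": -3, "dy": -36, "dz": 0, "roll": 0, "jaw": -0.45}, {"dx": -3, "dy": -36, "dz": 0, "roll": 0, "jaw": -0.45}, {"dx": -3, "dy": -36, "dz": 0, "roll": 0, "jaw": -0.45}, {"dx": -2, "dy": -36, "dz": 0, "roll": 0, "jaw": -0.45}, {"dx": -2, "dy": -36, "dz": 0, "roll": 0, "jaw": -0.45}, {"dx": -2, "dy": -36, "dz": 0, "roll": 0, "jaw": -0.45}, {"dx": -2, "dy": -36, "dz": 0, "roll": 0, "jaw": -0.45}, {"dx": 0, "dy": 0, "dz": 0, "roll": 7, "jaw": -0.45}, {"dx": 0, "dy": 0, "dz": 0, "roll": 0, "jaw": -0.45}]}}

```text
time_s: 7.4
ee_pos: [0.4933, 0.291, 0.1494]
eef_rot: [3.142, -0.0, -0.125]
force: [0.3, -0.1, 0.5]
grip_width: 0.0682
grip_force: 0.0
```

```bash
python3 - <<'E'
from h import *
print(get_obs()['ee_pos'],get_obs()['eef_rot'])
w=cam('wrist');s=cam('top')
save(w,'w2.png')
P=pts(s);hs=cv2.cvtColor(s['frame'],cv2.COLOR_RGB2HSV)
m=(np.hypot(P[...,0]-.538,P[...,1]+.286)<.08)&(P[...,2]>.014)&(P[...,2]<.045)&(np.abs(P[...,0]-.538)<.05)&(np.abs(P[...,1]+.286)<.05)
print('race',m.sum(),P[m].mean(0))
K=w['camera_matrix'];o=-w['R'].T@w['t'];print(K,o)
# wrist: brown handle pixels cast to z=.024
def fray(u,v,h):
    x,y=u-K[0,2],v-K[1,2];r=np.hypot(x,y)+1e-9;th=r/K[0,0];d=w['R'].T@np.array([x/r*np.sin(th),y/r*np.sin(th),np.cos(th)]);return o+d*(h-o[2])/d[2]
hs=cv2.cvtColor(w['frame'],cv2.COLOR_RGB2HSV)
hm=((hs[...,2]<140)&(hs[...,0]<14)&(hs[...,1]>100)).astype(np.uint8)
ys,xs=np.nonzero(hm);W=np.array([fray(x,y,.024)[:2] for x,y in zip(xs,ys)],np.float32)
k=np.hypot(W[:,0]-.47,W[:,1]-.298)<.07
print(cv2.minAreaRect(W[k]),W[k].mean(0),k.sum())
E
```

```text
[0.49327449 0.29097403 0.14944325] [ 3.14157869e+00 -7.40300728e-05 -1.24534838e-01]
race 210 [ 0.53778159 -0.28695201  0.02420876]
[[371.64829954   0.         325.34617471]
 [  0.         371.64829954 236.65129003]
 [  0.           0.           1.        ]] [0.57006022 0.2812585  0.32952199]
((0.4817829132080078, 0.29488685727119446), (0.11982186138629913, 0.1040901467204094), 86.58712005615234) [0.47755662 0.3001058 ] 2199
```

View pics/w2.png

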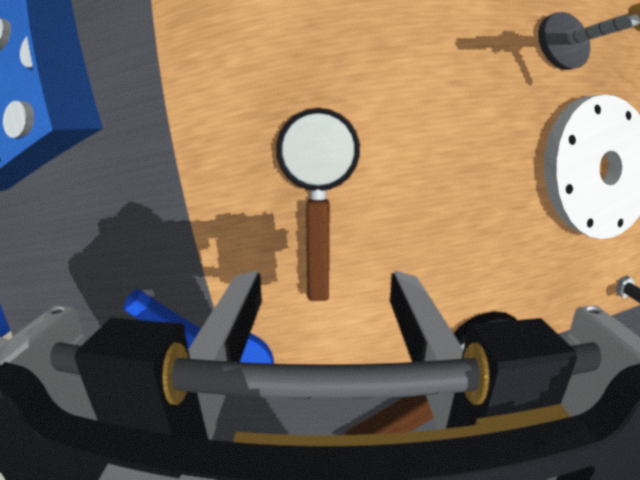

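The race is lying in the crate (top surface about 0.024 high at the crate centre). The wrist view shows the handle running from (318,200) to (318,300), aligned with the tool and about 5 mm towards +y of the finger mid-line. I shift by that and descend.

Emit:
{"api": "send_rows", "payload": {"rows": [{"dx": 0, "dy": -5, "dz": 20, "roll": 0, "jaw": -0.45}, {"dx": 0, "dy": 0, "dz": 30, "roll": 0, "jaw": -0.45}, {"dx": 0, "dy": 0, "dz": 30, "roll": 0, "jaw": -0.45}, {"dx": 0, "dy": 0, "dz": 30, "roll": 0, "jaw": -0.45}, {"dx": 0, "dy": 0, "dz": 20, "roll": 0, "jaw": -0.45}, {"dx": 0, "dy": 0, "dz": 8, "roll": 0, "jaw": -0.45}, {"dx": 0, "dy": 0, "dz": 0, "roll": 0, "jaw": -0.45}, {"dx": 0, "dy": 0, "dz": 0, "roll": 0, "jaw": -0.45}]}}

```text
time_s: 8.17
ee_pos: [0.4951, 0.2941, 0.0125]
eef_rot: [-3.141, -0.001, -0.121]
force: [-0.2, 0.0, 0.2]
grip_width: 0.0683
grip_force: 0.0
```

Emit:
{"api": "send_rows", "payload": {"rows": [{"dx": 0, "dy": -1, "dz": 6, "roll": 0, "jaw": -0.45}, {"dx": 0, "dy": 0, "dz": 0, "roll": 0, "jaw": 0.3}, {"dx": 0, "dy": 0, "dz": 0, "roll": 0, "jaw": 0.5}, {"dx": 0, "dy": 0, "dz": 0, "roll": 0, "jaw": 1}, {"dx": 0, "dy": 0, "dz": 0, "roll": 0, "jaw": 1}, {"dx": 0, "dy": 0, "dz": 0, "roll": 0, "jaw": 1}, {"dx": 0, "dy": 0, "dz": 0, "roll": 0, "jaw": 1}, {"dx": 0, "dy": 0, "dz": 0, "roll": 0, "jaw": 1}, {"dx": 0, "dy": 0, "dz": 0, "roll": 0, "jaw": 1}, {"dx": 0, "dy": 0, "dz": 0, "roll": 0, "jaw": 1}], "force": 50}}

```text
time_s: 9.0
ee_pos: [0.4946, 0.2955, 0.0056]
eef_rot: [-3.141, -0.0, -0.121]
force: [0.5, 1.2, 0.3]
grip_width: 0.0198
grip_force: 50.0
```

Loupe gripped (19.8 mm wide, 50 N). Lift.

Emit:
{"api": "send_rows", "payload": {"rows": [{"dx": 0, "dy": 0, "dz": -6, "roll": 0, "jaw": 1}, {"dx": 0, "dy": 0, "dz": -15, "roll": 0, "jaw": 1}, {"dx": 0, "dy": 0, "dz": -22, "roll": 0, "jaw": 1}, {"dx": 0, "dy": 0, "dz": -22, "roll": 0, "jaw": 1}, {"dx": 0, "dy": 0, "dz": -22, "roll": 0, "jaw": 1}, {"dx": 0, "dy": 0, "dz": -18, "roll": 0, "jaw": 1}, {"dx": 0, "dy": 0, "dz": -10, "roll": 0, "jaw": 1}, {"dx": 0, "dy": 0, "dz": 0, "roll": 0, "jaw": 1}, {"dx": 0, "dy": 0, "dz": 0, "roll": 0, "jaw": 1}, {"dx": 0, "dy": 0, "dz": 0, "roll": 0, "jaw": 1}]}}

```text
time_s: 9.83
ee_pos: [0.494, 0.2951, 0.1191]
eef_rot: [3.14, 0.002, -0.121]
force: [-0.4, 0.2, -1.5]
grip_width: 0.0195
grip_force: 50.0
```

Emit:
{"api": "send_rows", "payload": {"rows": [{"dx": 0, "dy": 16, "dz": 0, "roll": 0, "jaw": 1}, {"dx": 0, "dy": 32, "dz": 0, "roll": 0, "jaw": 1}, {"dx": 0, "dy": 32, "dz": 0, "roll": 0, "jaw": 1}, {"dx": 0, "dy": 32, "dz": 0, "roll": 0, "jaw": 1}, {"dx": 0, "dy": 32, "dz": 0, "roll": 0, "jaw": 1}, {"dx": 1, "dy": 32, "dz": 0, "roll": 0, "jaw": 1}, {"dx": 0, "dy": 32, "dz": 0, "roll": 0, "jaw": 1}, {"dx": 0, "dy": 32, "dz": 0, "roll": 0, "jaw": 1}, {"dx": 0, "dy": 32, "dz": 0, "roll": 0, "jaw": 1}, {"dx": 0, "dy": 16, "dz": 0, "roll": 0, "jaw": 1}, {"dx": 0, "dy": 8, "dz": 0, "roll": 0, "jaw": 1}, {"dx": 0, "dy": 0, "dz": 0, "roll": 0, "jaw": 1}]}}

```text
time_s: 10.83
ee_pos: [0.4593, 0.0005, 0.1197]
eef_rot: [3.142, 0.001, -0.123]
force: [-0.0, 0.6, -0.5]
grip_width: 0.0195
grip_force: 50.0
```

```bash
python3 - <<'E'
from h import *
o=get_obs();print(o['ee_pos'],o['eef_rot'],o['grip_width'],o['grip_force'])
a=cam('top');b=cam('scene')
save(b,'s2.png',(200,160,460,355),3)
for c,n in((a,'top'),(b,'scene')):
    P=pts(c);z=P[...,2]
    m=(np.hypot(P[...,0]-.522,P[...,1]+.007)<.045)&(z>.1)&(z<.14)
    if m.sum()>50:
        X=P[m];A=np.c_[X[:,0]-.522,X[:,1]+.007,np.ones(len(X))];print(n,m.sum(),X.mean(0),'plane',np.linalg.lstsq(A,X[:,2],rcond=None)[0],np.percentile(X[:,2],[5,50,95]))
        k,_=cv2.findContours(m.astype(np.uint8),0,2);k=max(k,key=cv2.contourArea)[:,0]
        W=np.array([ray(c,x,y,.128)[:2] for x,y in k],np.float32);print(cv2.minEnclosingCircle(W),cv2.fitEllipse(W)[:2])
    hs=cv2.cvtColor(c['frame'],cv2.COLOR_RGB2HSV)
    ym=(np.hypot(P[...,0]-.62,P[...,1]-.015)<.02)&(hs[...,0]>15)&(hs[...,0]<32)&(hs[...,1]>130)&(z>.07);print('ptr',np.median(P[ym],0),ym.sum())
E
```

```text
[0.45925991 0.00052184 0.11971207] [ 3.14150316e+00  1.40509333e-03 -1.23204742e-01] 0.019549290470997772 49.9994033575058
top 546 [ 0.5291552  -0.00907419  0.12507952] plane [2.14458943e-02 1.21540483e-04 1.24926326e-01] [0.12061391 0.12467994 0.130783  ]
((0.5237740874290466, -0.008806676603853703), 0.03574748709797859) ((0.5286442041397095, -0.009319529868662357), (0.05714653059840202, 0.07301456481218338))
ptr [0.63173973 0.02271203 0.12548509] 4
scene 957 [ 0.52327128 -0.00886701  0.12554876] plane [-0.05780071  0.00755093  0.12563634] [0.12073206 0.12504108 0.13124802]
((0.5179474353790283, -0.008236479945480824), 0.048218850046396255) ((0.5221248865127563, -0.008717937394976616), (0.0686502456665039, 0.09225477278232574))
ptr [0.62458626 0.01810548 0.12388917] 54
```

View pics/s2.png

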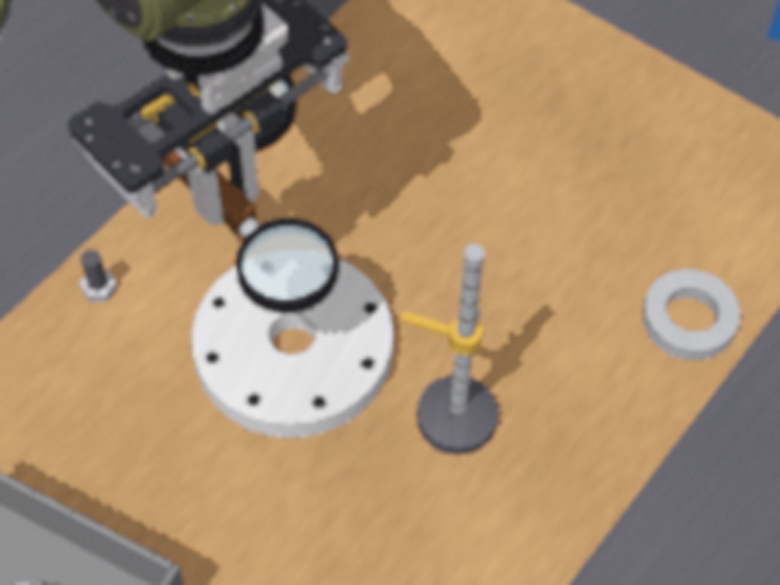

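The scene crop shows the loupe level with its lens at (288,265), clear of everything. The gauge pointer at (405,318) is untouched. Lens is at about (0.523,-0.0085), height about 0.121. The bore is at (0.522,-0.007) and the tip at about 0.122, so this is well within tolerance. I let it settle and hand in.

Emit:
{"api": "send_rows", "payload": {"rows": [{"dx": 0, "dy": 0, "dz": 0, "roll": 0, "jaw": 1}, {"dx": 0, "dy": 0, "dz": 0, "roll": 0, "jaw": 1}, {"dx": 0, "dy": 0, "dz": 0, "roll": 0, "jaw": 1}, {"dx": 0, "dy": 0, "dz": 0, "roll": 0, "jaw": 1}]}}

```text
time_s: 11.27
ee_pos: [0.4597, 0.002, 0.1204]
eef_rot: [-3.142, 0.0, -0.12]
force: [0.6, 0.1, -1.3]
grip_width: 0.0193
grip_force: 50.0
```

```bash
python3 -c "
from station import *
print(get_obs()['ee_pos'],hand_in())"
```

```text
the job is handed in; nothing more can be done
[0.45971421 0.00202053 0.12039515] None
```

I handed the job in at about 11 s, with no verdict shown: the worn bearing is in the crate, and the loupe is held level with its lens within about 3 mm of the bore axis and about 1 mm of the pointer-tip height by my measurements.

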